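# Set out and cover the tins on a sheet pan

## Robot

A 6-joint arm with a two-finger parallel gripper is mounted at the origin on the work surface. World frame = base frame: x ahead of the robot, y to its left, z up, the work surface at z = 0. Lengths are in m, angles in degrees, forces in N, time in s.
With the tool pointing down it reaches from about 0.325 to 0.775 m from the base axis. Payload 5.5 kg.
Tool frame: the origin (TCP) lies at the centre of the arm's flange, where the gripper is bolted on; the fingertips stand 182 mm ahead of it and the grasp point (between the pads) lies 163 mm ahead of it; z points along the fingers, y is the line along which they close (so a half turn about z gives the same grasp; the last joint's range is limited). The gripper opens to 88 mm and grips with 3 to 60 N. Pads are 20 mm wide; open, the fingers measure 115 mm over their backs; the gripper's body (75 mm by 178 mm) begins 61 mm behind the grasp point.
Start: joints at [69.861, 5.22, 70.514, -0, 104.267, -3.249], TCP at [0.174, 0.574, 0.405] pointing down, gripper open.
Joint ranges: [-164.24, 164.24], [-49.07, 125.15], [9.68, 141.18], [-86.29, 266.29], [3.28, 154.24], [-151.56, 151.56]. Speed limits (degrees/s): [147.25, 147.25, 172.46, 180, 180, 180].

## Interface

Orientations are given as [roll, pitch, yaw] about the fixed x, y, z axes, in that order (R = Rz(yaw) Ry(pitch) Rx(roll)).
In Python, from station import r gives the robot as it stands. The module is installed in compiled form; this text tells all that it offers. Calls block until the motion is done:
- r.reach(position, orientation): joint-space move of the TCP to a pose.
- r.servo_line(position, rotation=None, speed=0.15): straight line of the TCP; rotation=None keeps the orientation; speed is the mean speed in m/s.
- r.move_joints(angles): joint-space move.
- r.let_go() and r.grab(squeeze=None): open the fingers fully, or close them until they stop; squeeze is the grip in N (None keeps the last).
- r.wait(seconds).
- r.inverse_kinematics(position, orientation): joint angles nearest the present ones, or None.
- r.sense(): the state.
- r.snapshot(name): name is "scene" or "top" or "wrist"; returns a dict with "frame" (480x640x3 uint8, red, green, blue), "fx", "fy", "cx", "cy" (pixels), "R" (3x3) and "t" (3): a world point X has camera coordinates R X + t. Camera axes: x right, y down, z forward; pixel columns grow to the right and rows downward; lengths in m; the calibration is good to about 2 mm. The wrist camera is an equidistant fisheye: a pixel r from the principal point sees the ray r / f radians off the axis. A picture is of the moment at which its call begins. There is no depth.
A pose or a line that the arm cannot do raises r.IKError and nothing moves.
- r.hand_in(): hands the job in; it is judged then, once.
The state is a dict: "clock": time; "joints": joint angles; "joint_vel": joint speeds; "joint_torque": joint torques, N m; "tcp_pos": TCP position; "orientation": TCP orientation; "contact_force": force on the tool from outside, world axes, zero at the start; "torque": the same for the moment, N m; "opening": finger opening in m; "gripper_force": force on a finger pad.
Only numpy, scipy, OpenCV 4.12 (cv2) and the standard library are available. Lean on these libraries where they do the work, as an engineer would, in place of code of your own. Each camera call takes 0.05 s, during which the arm holds its last target. There are 200 camera calls.

## Task

Get the small sheet pan ready for the oven with tins from the white board: stand the oblong loaf tin in the middle of the pan, squarely across its short way, and put the wooden-handled lid squarely on top of it. Stand the tapered round cup mould to the left of the loaf tin and the square ring to the right of it (left and right as the robot sees them), all three in one line along the middle of the pan, the square ring's sides square with the pan and about a thumb's width (25 mm) of free space on either side of the loaf tin. Leave the small round ring and the shallow tart tin on the board where they are, and let go of everything.

Things in the scene. Friction and masses are not known exactly. Their poses are not given: they have to be found in the camera images.
- pan: Aluminium sheet pan, fixed on the bench's left or right half: 200 mm along its x (away from the robot), 300 mm along its y (long way); floor 3 mm thick; rim walls 4 mm thick, 18 mm high with their rolled edge. Origin: centre of its underside, on the bench. z up, +y its left end as the robot sees it; yaw within 0.3 rad of the world's.
- loaf_mid (a point): Loose loaf tin, dark steel, open top, straight 3 mm walls: 110 mm along its x, 55 mm along its y, 50 mm high, 0.2 kg. Point: its centre, 25 mm above its underside. Starts upright on the white board, yaw within 0.4 rad. In the pan its x lies along the pan's x. With the 25 mm gaps the cup mould and square ring have their centres 80 mm from its centre.
- lid_mid (a point): Loose lid: flat dark steel plate 116 mm (x) by 61 mm (y) by 4 mm; on its middle an upright wooden bar 50 mm along x, 12 mm thick along y, 26 mm high. Point: on its vertical axis, 15 mm above its underside. Starts flat on the board, handle up, yaw within 0.4 rad; 0.1 kg. It lies on the tin's rim without a lip (overhang 3 mm), its point then 40 mm above the tin's.
- dariole_mid (a point): The loose cup mould (dariole), aluminium, round and tapered, closed below and open at the top: 50 mm diameter at the foot, 58 mm at the rim, 55 mm high, about 0.06 kg. The point is its centre, half-way up (27.5 mm above its underside). Starts upright on the white board. Any turn about its vertical axis is fine.
- frame_mid (a point): The loose square ring (a square cake ring), bright steel, four 3 mm walls open at top and bottom: 56 mm by 56 mm, 45 mm high, about 0.09 kg. The point is its centre, half-way up (22.5 mm above its underside), x and y parallel to its sides. Starts upright on the white board, within 0.5 rad of the world's axes.
- hoop_mid (a point): A small low round ring, bright steel, open at top and bottom, 46 mm diameter, 30 mm high, loose, on the white board. Not needed: leave it alone. The point is its centre, half-way up.
- tart_mid (a point): A shallow round tart tin, dark steel, 70 mm across the rim, 18 mm high, loose, on the white board. Not needed: leave it alone. The point is on its axis, 9 mm above its underside.
- board: The white plastic board, fixed: 300 mm along its x, 330 mm along its y, 12 mm thick; on it stand all six loose tins at the start, in two rows of three (places 140 mm apart front to back, 105 mm sideways), which one is where being shuffled. Origin: centre of its underside, on the bench. It lies in the half of the bench where the pan is not.
There are look-alikes about, which are no part of the job. What is shaped like the part that bears frame_mid but orange or yellow is not meant. Leave any green look-alike of the part that bears lid_mid alone.

How it is judged (in metres and radians):
At the end, for the whole second after the job is handed in: On the pan: loaf tin within 15 mm of the middle, 0.2 rad square; cup mould left and square ring right (0.2 rad square), within 20 mm of the long centre line, centres 66 to 94 mm from the tin's; lid level on the tin within 9 mm and 0.14 rad; all upright, at rest (x of loaf_mid in the frame of pan between -0.015 and 0.015 m and y of loaf_mid in the frame of pan between -0.015 and 0.015 m and z of loaf_mid in the frame of pan between 0.02 and 0.036 m and angle between the x axis of loaf_mid and the x axis of pan, either way round below 0.2 rad and angle between each of loaf_mid, dariole_mid, frame_mid, lid_mid's own z axis and vertical below 0.1 rad and x of dariole_mid in the frame of pan between -0.02 and 0.02 m and y of dariole_mid in the frame of pan above 0.05 m and horizontal distance between dariole_mid and loaf_mid between 0.066 and 0.094 m and z of dariole_mid in the frame of pan between 0.02 and 0.038 m and x of frame_mid in the frame of pan between -0.02 and 0.02 m and y of frame_mid in the frame of pan below -0.05 m and horizontal distance between frame_mid and loaf_mid between 0.066 and 0.094 m and z of frame_mid in the frame of pan between 0.015 and 0.034 m and (angle between the x axis of frame_mid and the x axis of pan, either way round below 0.2 rad or angle between the x axis of frame_mid and the y axis of pan, either way round below 0.2 rad) and horizontal distance between lid_mid and loaf_mid below 0.009 m and z of lid_mid in the frame of loaf_mid between 0.034 and 0.046 m and angle between the x axis of lid_mid and the x axis of loaf_mid, either way round below 0.14 rad and linear speed of each of loaf, lid, dariole, frame below 0.02 m/s); the robot touches nothing.
It fails at once if the round ring is disturbed (moved over 25 mm) (distance of hoop_mid from where it was at the start of the episode above 0.025 m).
It fails at once if the tart tin is disturbed (moved over 25 mm) (distance of tart_mid from where it was at the start of the episode above 0.025 m).
It also fails if it takes over 120 s, if anything falls off the work surface, if the arm or the gripper's body presses on something with over 40 N, if the wrist force passes 120 N, or if a joint passes its speed limit or range.

## Working session

There is one attempt and no reset: what is moved stays moved. The work goes in short steps, each a Python script; the robot and the scene stay as the last script left them, time stands still between calls to the robot, and variables do not carry over. Pictures are saved under pics/ and viewed, at most 14 in all, crops included, and the job is handed in when it is done.

```bash
mkdir -p pics; python3 - <<'E'
from station import r
import cv2,numpy as np,pickle
d={}
for n in("scene","top"):
    s=r.snapshot(n);d[n]=s
    cv2.imwrite(f"pics/{n}0.png",s["frame"][:,:,::-1])
    print(n,s["fx"],s["fy"],s["cx"],s["cy"],np.round(s["R"],4).tolist(),np.round(s["t"],4).tolist())
pickle.dump(d,open("d0.pkl","wb"))
print(r.sense())
E
```

```text
scene 536.9576781729189 536.9576781729189 315.07019675500493 231.763707725113 [[-0.8622, 0.5066, -0.0034], [0.2759, 0.4638, -0.8419], [-0.4249, -0.7268, -0.5397]] [0.361, -0.0978, 1.4688]
top 437.42159622166287 437.42159622166287 332.47306010030826 237.04544589299104 [[-0.0311, -0.9995, 0.0039], [-0.9789, 0.0297, -0.2019], [0.2017, -0.0101, -0.9794]] [0.0444, 0.4569, 0.9313]
{'clock': 0.1, 'joints': array([ 6.98604335e+01,  5.25823002e+00,  7.05740483e+01,  1.88642857e-03,
        1.04264874e+02, -3.24849215e+00]), 'joint_vel': array([ 0.07688853, -0.14883273, -0.07735752, -0.1098955 ,  0.097054  ,
       -0.07011498]), 'joint_torque': array([ 1.59170442e-03, -4.47859025e+01, -4.07571995e+01,  7.00265123e-02,
        2.84647162e-02, -1.13282690e-04]), 'tcp_pos': array([0.17434635, 0.57417054, 0.40363475]), 'orientation': array([-1.79903107e+02, -7.33140007e-03,  1.63109383e+02]), 'contact_force': array([-0.22157294,  0.09554579, -1.50886941]), 'torque': array([ 0.0161009 ,  0.01741137, -0.02929879]), 'gripper_force': 0.0, 'opening': 0.08809362897734842}
```

View pics/top0.png

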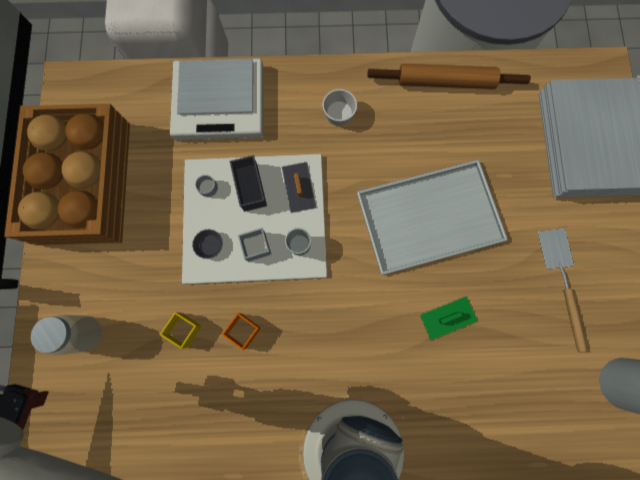

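View pics/scene0.png

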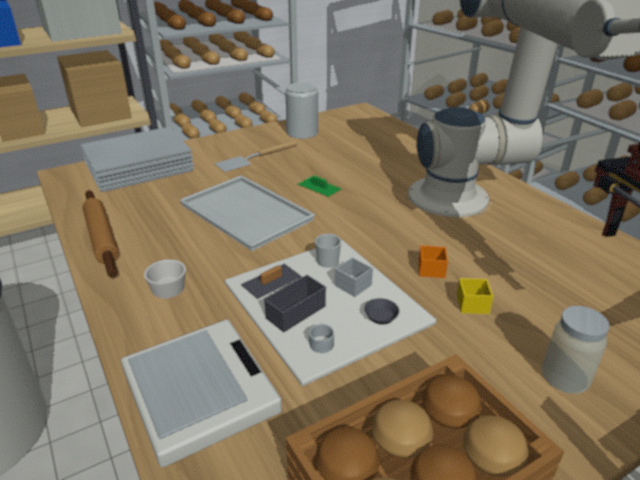

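Candidates in the top view:
- **Square ring:** steel (256,244) on the board. The yellow (180,330) and orange (241,331) ones are excluded.
- **Lid:** dark with a wooden bar (298,187). The green one (449,318) is excluded.
- **Cup mould:** (298,242) on the board. The hoop (206,186) is smaller and lower, and the white bowl (340,107) is off the board.
- **Loaf tin:** (249,183).
- **Tart tin:** (208,244), stays where it is.
- **Pan:** (433,217). The stacked trays (595,138) are not it.

Next I'll check these choices in a close crop.

```bash
cat > h.py <<'E'
import numpy as np,cv2
def ray(s,u,v,fish=False):
    x,y=(u-s["cx"])/s["fx"],(v-s["cy"])/s["fy"]
    if fish:
        th=np.hypot(x,y);k=np.sin(th)/max(th,1e-9);d=np.array([x*k,y*k,np.cos(th)])
    else: d=np.array([x,y,1.])
    R=np.array(s["R"]);return -R.T@np.array(s["t"]),R.T@d
def p2w(s,u,v,z,fish=False):
    c,d=ray(s,u,v,fish);return (c+d*(z-c[2])/d[2])[:2]
def w2p(s,X,fish=False):
    p=np.array(s["R"])@np.array(X)+np.array(s["t"])
    if fish:
        q=np.hypot(p[0],p[1]);th=np.arctan2(q,p[2]);a=p[:2]/max(q,1e-9)*th
    else: a=p[:2]/p[2]
    return np.array([s["fx"]*a[0]+s["cx"],s["fy"]*a[1]+s["cy"]])
E
python3 - <<'E'
import pickle,cv2,numpy as np
from h import *
s=pickle.load(open("d0.pkl","rb"))["top"]
im=s["frame"][:,:,::-1][145:295,170:335]
cv2.imwrite("pics/crop0.png",cv2.resize(im,None,fx=4,fy=4,interpolation=cv2.INTER_CUBIC)[:600])
for n,u,v,z in[("hoop",206,185,.042),("loaf",249,182,.062),("lid",298,187,.016),("tart",208,243,.03),("frame",255,243,.057),("dar",298,239,.067)]: print(n,p2w(s,u,v,z).round(3))
for u,v in[(182,283),(326,278),(322,155),(185,160)]:print(p2w(s,u,v,.012).round(3))
print([p2w(s,u,v,.018).round(3) for u,v in[(359,193),(480,163),(507,238),(384,272)]])
E
```

```text
hoop [0.59  0.317]
loaf [0.587 0.215]
lid [0.587 0.108]
tart [0.456 0.312]
frame [0.448 0.202]
dar [0.452 0.106]
[0.369 0.374]
[0.371 0.048]
[0.668 0.049]
[0.665 0.378]
[array([ 0.568, -0.036]), array([ 0.634, -0.328]), array([ 0.449, -0.372]), array([ 0.38 , -0.084])]
```

View pics/crop0.png

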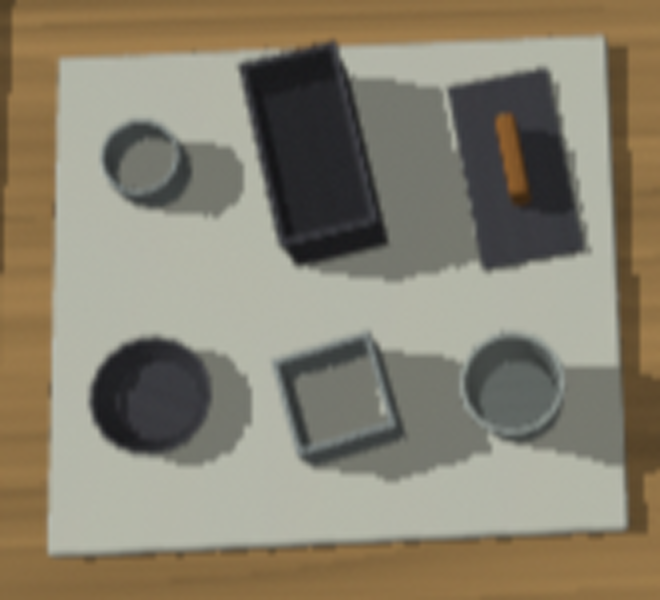

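The crop confirms the choice: loaf tin, wooden-handled lid, steel square ring and cup mould (crop pixels ≈ (312,150), (515,165), (338,395), (512,385)), plus hoop (145,160) and tart tin (150,395). Next I'll move to hover with the wrist camera.

```bash
python3 - <<'E'
from station import r
import cv2,numpy as np,pickle
d={}
for n,p in(("board",[.50,.21,.46]),("pan",[.50,-.2,.46])):
    r.reach(p,[180,0,180]);r.wait(.3)
    s=r.snapshot("wrist");d[n]=s
    cv2.imwrite(f"pics/w_{n}.png",s["frame"][:,:,::-1])
    st=r.sense();print(n,s["fx"],s["cx"],s["cy"],(-np.array(s["R"]).T@s["t"]).round(4),np.array(s["R"]).round(3).tolist(),st["tcp_pos"],st["joints"].round(1),st["clock"])
pickle.dump(d,open("d1.pkl","wb"))
E
```

```text
board 371.64829954431775 318.8110453366645 234.4528837259917 [0.4251 0.2113 0.4399] [[-0.001, 1.0, 0.0], [0.963, 0.001, 0.271], [0.271, 0.001, -0.963]] [0.49989818 0.21036863 0.45993343] [ 19.2  -2.6  72.8  -0.  109.8 -70.8] 2.2417
pan 371.64829954431775 318.8110453366645 234.4528837259917 [ 0.4255 -0.1986  0.44  ] [[-0.001, 1.0, 0.0], [0.962, 0.001, 0.271], [0.271, 0.001, -0.962]] [ 0.50018224 -0.19950837  0.45999882] [ -25.4   -3.2   73.4    0.   109.8 -115.4] 4.1083
```

View pics/w_board.png

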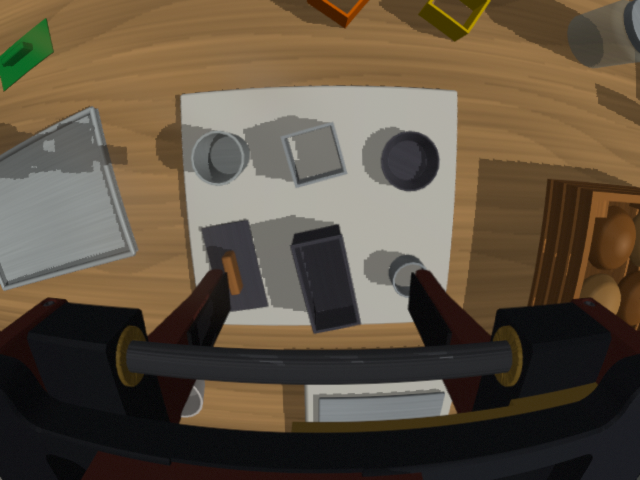

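View pics/w_pan.png

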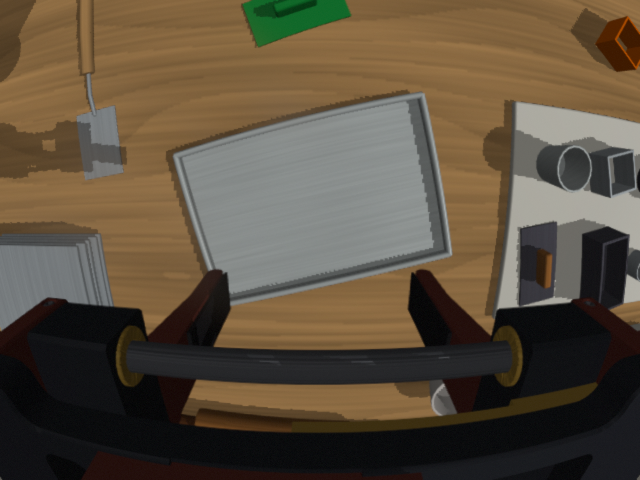

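The wrist views show the loaf rim corners at about (293,243), (341,234), (360,324), (314,332). The ring rim is at (283,136), (333,123), (346,170), (296,187), the lid plate at (202,229)…(221,313), the cup rim centred at (219,158), and the pan's outer corners at (174,155), (424,94), (451,253), (214,303).

```bash
cat > fit.py <<'E'
import numpy as np,cv2,pickle
from scipy.optimize import least_squares
from h import *
def rect(s,px,z,lx,ly,fish):
    """fit rectangle lx by ly (x: longest dir nearest world x) to four corner pixels in any order"""
    W=np.array([p2w(s,u,v,z,fish) for u,v in px]);c=W.mean(0)
    M=np.array([[1,1],[1,-1],[-1,-1],[-1,1]])*[lx/2,ly/2]
    def res(p,full=False):
        R=np.array([[np.cos(p[2]),-np.sin(p[2])],[np.sin(p[2]),np.cos(p[2])]])
        Q=M@R.T+p[:2]
        D=[Q[np.argmin(np.hypot(*(Q-w).T))]-w for w in W]
        return np.ravel(D)
    best=min((least_squares(res,[*c,a]) for a in(-.35,-.15,0,.15,.35)),key=lambda o:o.cost)
    return best.x.round(4),(np.abs(best.fun).max()*1e3).round(1)
if __name__=="__main__":
    d=pickle.load(open("d1.pkl","rb"));b,p=d["board"],d["pan"];t=pickle.load(open("d0.pkl","rb"))["top"]
    print("loaf",rect(b,[(293,243),(341,234),(360,324),(314,332)],.062,.110,.055,True))
    print("frame",rect(b,[(283,136),(333,123),(346,170),(296,187)],.057,.056,.056,True))
    print("lid",rect(b,[(202,229),(247,220),(267,305),(221,313)],.016,.116,.061,True))
    print("dar",p2w(b,219,158,.067,True))
    print("pan",rect(p,[(174,155),(424,94),(451,253),(214,303)],.018,.2,.3,True))
    C=lambda L:[(170+(x+.5)/4-.5,145+(y+.5)/4-.5) for x,y in L]
    print("top loaf",rect(t,C([(242,65),(335,43),(384,218),(287,245)]),.062,.110,.055,False))
    print("top frame",rect(t,C([(275,360),(368,333),(402,432),(308,457)]),.057,.056,.056,False))
    print("top lid",rect(t,C([(449,89),(549,69),(586,250),(485,269)]),.016,.116,.061,False))
    print("top dar",p2w(t,*C([(512,385)])[0],.067))
    print("top pan",rect(t,[(359,193),(480,163),(507,238),(384,272)],.018,.2,.3,False))
E
python3 fit.py
```

```text
loaf (array([0.5905, 0.2212, 0.2073]), np.float64(1.8))
frame (array([0.4474, 0.207 , 0.2752]), np.float64(2.9))
lid (array([0.5886, 0.106 , 0.1595]), np.float64(2.9))
dar [0.44904809 0.10938435]
pan (array([ 0.5073, -0.2038,  0.2232]), np.float64(6.1))
top loaf (array([0.592 , 0.2181, 0.2494]), np.float64(1.2))
top frame (array([0.4468, 0.2033, 0.2886]), np.float64(2.7))
top lid (array([0.5881, 0.1055, 0.174 ]), np.float64(1.5))
top dar [0.44759337 0.1068786 ]
top pan (array([ 0.5076, -0.2049,  0.2344]), np.float64(6.0))
```

```bash
cat > pp.py <<'E'
from station import r
import numpy as np,cv2
G=.163; PAN=(np.array([.5075,-.2043]),.229)
def panpt(x,y):
    c,s=np.cos(PAN[1]),np.sin(PAN[1]);return PAN[0]+[c*x-s*y,s*x+c*y]
def go(xy,z,yaw,line=False,speed=.12):
    p=[*map(float,xy),z+G]
    r.servo_line(p,speed=speed) if line else r.reach(p,[180,0,float(yaw)])
def pick(xy,z,yaw,f,up=.2):
    go(xy,up,yaw); go(xy,z,yaw,True); r.wait(.1); r.grab(f); r.wait(.2)
    st=r.sense();print("grip",st["opening"],st["gripper_force"])
    go(xy,up,yaw,True); print("lifted",r.sense()["opening"])
def place(xy,z,yaw,up=.2):
    go(xy,up,yaw); go(xy,z+.02,yaw,True); go(xy,z,yaw,True,.03); r.wait(.2)
    st=r.sense();print("F",st["contact_force"].round(1),"tcp",st["tcp_pos"].round(4))
    r.let_go(); r.wait(.2); go(xy,up,yaw,True); print("clock",r.sense()["clock"])
def look(name,xy=(.50,-.2),z=.46):
    r.reach([*xy,z],[180,0,180]); r.wait(.3)
    s=r.snapshot("wrist"); cv2.imwrite(f"pics/{name}.png",s["frame"][:,:,::-1]); return s
E
python3 - <<'E'
from pp import *
import pickle
d=np.degrees
pick((.591,.2195),.012+.031,d(.228),20)
place(panpt(0,0),.003+.031+.0015,d(PAN[1]))
s={"pan":look("w2",(.52,-.2))}
pickle.dump(s,open("d2.pkl","wb"))
E
```

```text
grip 0.05502658839575818 19.987081289291382
lifted 0.054986224731871106
F [-0.1  0.1 -1.9] tcp [ 0.5076 -0.2043  0.1988]
clock 17.3667
```

View pics/w2.png

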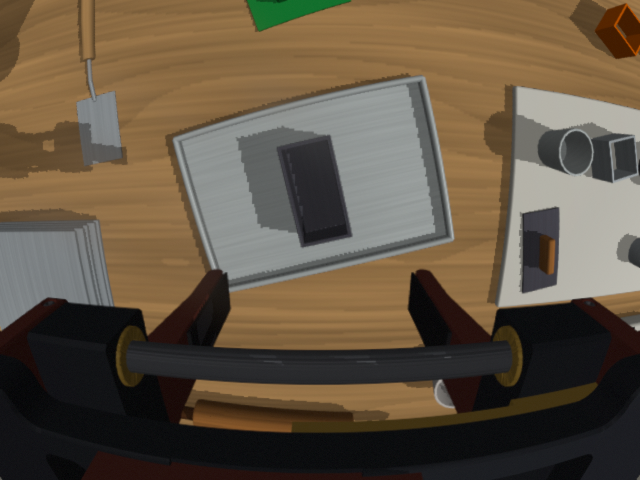

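The loaf tin stands mid-pan, with rim corners (278,147), (330,136), (351,236), (303,246). The pan corners are (174,138), (424,76), (453,240), (217,289). Next I'll measure it and set the lid.

```bash
python3 - <<'E'
import pickle
from fit import *
s=pickle.load(open("d2.pkl","rb"))["pan"]
print(rect(s,[(278,147),(330,136),(351,236),(303,246)],.053,.11,.055,True))
pc=[(174,138),(424,76),(453,240),(217,289)]
print(rect(s,pc,.018,.2,.3,True),[p2w(s,u,v,.018,True).round(4).tolist() for u,v in pc])
print("lid",rect(s,[(523,213),(559,208),(557,287),(523,292)],.016,.116,.061,True))
E
```

```text
(array([ 0.5082, -0.2022,  0.2199]), np.float64(0.9))
(array([ 0.5073, -0.2025,  0.225 ]), np.float64(2.5)) [[0.4459, -0.3699], [0.3758, -0.0787], [0.5713, -0.0326], [0.6363, -0.3286]]
lid (array([0.589 , 0.1072, 0.1683]), np.float64(3.3))
```

```bash
python3 - <<'E'
from pp import *
import pickle
d=np.degrees
pick((.5885,.106),.012+.026,d(.167),15)
place((.508,-.2038),.053+.026+.001,d(.227))
pickle.dump({"pan":look("w3",(.52,-.2))},open("d3.pkl","wb"))
E
```

```text
grip 0.011800260992702143 14.999869018793106
lifted 0.011985135498320476
F [ 0.5  0.5 -1.1] tcp [ 0.5081 -0.2038  0.2432]
clock 33.375
```

View pics/w3.png

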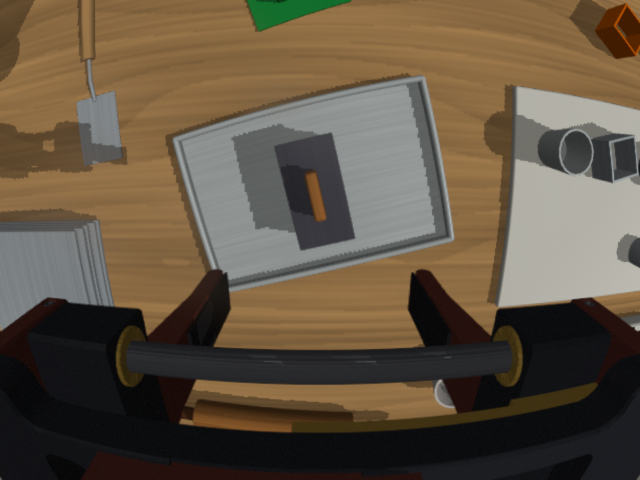

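The lid sits square on the tin (corners (275,146), (331,133), (355,239), (300,250), with an even overhang). Next are the cup mould and the square ring.

```bash
python3 - <<'E'
from pp import *
import pickle
import pp; pp.PAN=(np.array([.5078,-.2037]),.227)
d=np.degrees; y=d(.227)+90
pick((.4483,.108),.012+.026,y,10)
place(panpt(0,.08),.003+.026+.0015,y)
pick((.4472,.205),.012+.026,d(.282)+90,15)
place(panpt(0,-.08),.003+.026+.0015,y)
pickle.dump({"pan":look("w4",(.52,-.2))},open("d4.pkl","wb"))
s=r.snapshot("scene");cv2.imwrite("pics/s4.png",cv2.resize(s["frame"][160:400,120:440,::-1],None,fx=2,fy=2))
E
```

```text
grip 0.057614528708319075 9.999981430883054
lifted 0.057564381162502606
F [-0.4 -0.   0.2] tcp [ 0.4899 -0.1258  0.1937]
clock 47.5333
grip 0.05614586343145854 14.998614639043808
lifted 0.05582249584420483
F [-1.1 -0.4 -0.1] tcp [ 0.5259 -0.2817  0.1938]
clock 59.325
```

View pics/w4.png

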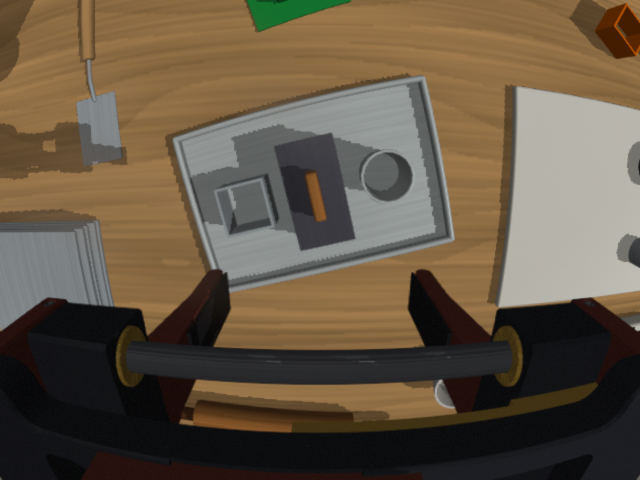

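View pics/s4.png

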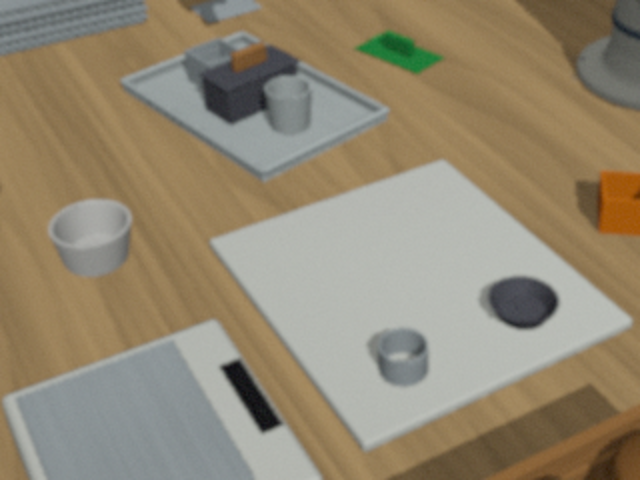

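The wrist view shows ring rim corners at about (215,187), (269,175), (278,224), (225,237), the cup rim centred at (386,176), and the lid corners unchanged. In the scene view everything stands upright, and the hoop and tart tin have not moved. I'll check the numbers before handing in.

```bash
python3 - <<'E'
import pickle
from fit import *
s=pickle.load(open("d4.pkl","rb"))["pan"]
P=np.array([.5075,-.203]);a=.226;R=np.array([[np.cos(a),-np.sin(a)],[np.sin(a),np.cos(a)]])
f=lambda w:((np.array(w)-P)@R).round(4)
l=rect(s,[(275,146),(331,133),(355,239),(300,250)],.057,.116,.061,True);q=rect(s,[(215,187),(269,175),(278,224),(225,237)],.048,.056,.056,True)
print("lid",f(l[0][:2]),l,"\nframe",f(q[0][:2]),q,"\ncup",f(p2w(s,386,176,.058,True)))
E
```

```text
lid [0.0008 0.0002] (array([ 0.5082, -0.2026,  0.2218]), np.float64(1.1)) 
frame [-0.0014 -0.0766] (array([ 0.5233, -0.278 ,  0.1838]), np.float64(3.8)) 
cup [-0.0011  0.076 ]
```

All values are well within tolerance, so I'm handing in.

```bash
python3 -c "
from station import r
print(r.hand_in())"
```

```text
the job is handed in; nothing more can be done
None
```

The job is handed in with no verdict returned: by my last camera check the loaf tin is mid-pan with its lid squarely on, the cup mould is about 76 mm to its left and the square ring about 77 mm to its right, and the round ring and tart tin are still on the board where they were.

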